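# Set a scanning turntable to zero

### The job

Turn the small turntable that has the machined aluminium part clamped on it until the orange mark on its plate points at the white zero pointer on its base, then let go. Leave the other turntable, with the chequered target on it, as it is set, and do not shift the loose spare part on the bench.

Things in the scene. Friction and masses are not known exactly. Their poses are not given: they have to be found in the camera images.
- part_table (a joint): Angle (rad) of the turntable plate with the aluminium part: 0 = orange mark at the white pointer; positive = turned anticlockwise seen from above. Starts 0.6 to 1.35, stops at +-1.9, stays where left (0.12 N m friction). Base: fixed black disc 180 mm across, 40 mm high, white pointer on its rim. Plate: dark steel, 154 mm across, top 52 mm above the bench, orange radial mark at its edge.
- part_grip (a point): Point on the vertical turning axis inside the clamped aluminium part, 86 mm above the bench. Turns with the plate: x points level from the axis to the orange mark, z up. The part, fixed to the plate, is a block centred here: 70 mm along x, 40 mm along y (two free flat sides to grip), 52 to 102 mm above the bench; boss 34 mm across on top to 116 mm; blue clamp 8 mm high at each end.
- target_mark (a point): Orange mark of the other turntable, alike but carrying an upright white chequered panel (70 mm wide, 8 mm thick, top 124 mm above the bench). The point lies on the mark, 70 mm from that turntable's axis, 52 mm above the bench; x points from the axis to the mark. To be left alone.
- spare_part: Loose aluminium part like the clamped one (70 x 40 x 50 mm block, 70 mm along its x; boss 34 mm across, to 64 mm high; about 0.36 kg), standing on the bench itself beyond the turntables. Origin at the centre of its underside. To be left alone.
There are look-alikes about, which are no part of the job. Leave any turquoise or yellow look-alike of the part that bears part_table alone.

How it is judged:
At the end, for the whole second after the job is handed in: The orange mark of the turntable with the aluminium part is within 10 degrees (0.175 rad) of its white zero pointer and at rest; the other turntable's mark is within 15 mm, and the loose spare part within 20 mm, of where it was at the start (value of joint part_table between -0.175 and 0.175 rad and velocity of joint part_table between -0.05 and 0.05 rad/s and distance of target_mark from where it was at the start of the episode below 0.015 m and distance of spare_part from where it was at the start of the episode below 0.02 m); the robot touches nothing.
It fails at once if the other turntable is turned (its mark moves more than 15 mm) (distance of target_mark from where it was at the start of the episode above 0.015 m).
It fails at once if the loose spare part is shifted by more than 20 mm (distance of spare_part from where it was at the start of the episode above 0.02 m).
It also fails if it takes over 29 s, if anything falls off the work surface, if the arm or the gripper's body presses on something with over 40 N, if the wrist force passes 120 N, or if a joint passes its speed limit or range.

### The arm

A 6-joint arm with a two-finger parallel gripper is mounted at the origin on the work surface. World frame = base frame: x ahead of the robot, y to its left, z up, the work surface at z = 0. Lengths are in m, angles in rad, forces in N, time in s.
With the tool pointing down it reaches from about 0.375 to 0.9 m from the base axis. Payload 3.1 kg.
Tool frame: the origin (TCP) lies between the finger pads; the fingertips stand 25 mm ahead of it and the grasp point (between the pads) lies 6 mm ahead of it; y points along the fingers, x is the direction in which the jaws open and shut, and the axes are right-handed (so a half turn about y gives the same grasp; the last joint's range is limited). The gripper opens to 87 mm and grips with 3 to 60 N. Pads are 19 mm wide; open, the fingers measure 117 mm over their backs; the gripper's body (75 mm by 190 mm) begins 51 mm behind the grasp point.
Start: joints at [0.977, 0.527, 1.433, -0, 1.181, -0.178], TCP at [0.252, 0.572, 0.248] pointing down, gripper open.
Joint ranges: [-3.08, 3.08], [-0.75, 2.2], [0.22, 2.44], [-1.43, 4.57], [0, 2.65], [-2.85, 2.85]. Speed limits (rad/s): [2.79, 2.79, 3.14, 3.14, 3.14, 3.14].

### API

Orientations are given as a unit quaternion [x, y, z, w].
In Python, from rig import robot gives the robot as it stands.
- The arm moves only by the tool carry_out, never from a script. Its argument "moves" is a list of rows, each a list of 7 numbers: the opening, from 0 (shut) to 1 (fully open), then the shift along the tool's x, y, z in cm, then the turn, a rotation vector about the tool's x, y, z in rad. In form: [[grip, x, y, z, rx, ry, rz], ...]. A call has 1 to 20 rows; each row is the pose to reach, as a shift and turn from the pose commanded when the call began, along the tool's axes at that moment; what a row does not reach only later rows make up. A row lasts 1/10 s, in which the tool goes at most 50 mm and 8.59 degrees, less where a joint would pass 70% of its speed; a pose out of reach is approached as far as the arm can. A call with a gripper value outside its range is refused whole. The fingers move at their own pace and stop on an object; "force" is the grip in N (left out, the last holds). Time passes only in rows, so rows that repeat a pose let the fingers close. It gives the time, the measured TCP pose, the force and the opening at its end, in the units of the state.
- robot.get_obs(): the state, without advancing time (a new reading comes with each control period).
- robot.camera(name): name is "scene" or "top" or "wrist"; returns the picture (400x640x3 uint8, red, green, blue); there is no depth.
- robot.camera_params(name): a dict with "fx", "fy", "cx", "cy" (pixels), "extrinsics" (4x4, takes a point from camera to world coordinates); the wrist camera has in their place "mount" (4x4, takes a point from camera to tool coordinates, whose origin is the TCP and whose axes are the tool frame's). Camera axes: x right, y down, z forward; pixel columns grow to the right and rows downward; lengths in m; the calibration is good to about 2 mm. A picture is of the moment at which its call begins: read the wrist's pose just before it. camera_params takes no time and is no camera call.
- robot.hand_in(): hands the job in, once; it reports no verdict.
The state is a dict: "time": time; "q": joint angles; "joint_velocities": joint speeds; "joint_torque": joint torques, N m; "position": TCP position; "tool_rot": TCP orientation; "ft_force": force on the tool from outside, world axes, zero at the start; "moment": the same for the moment, N m; "grip_width": finger opening in m.
Only numpy, scipy, OpenCV 4.12 (cv2) and the standard library are available. Lean on these libraries where they do the work, as an engineer would, in place of code of your own. Each camera call takes 0.05 s, during which the arm holds its last target.

## Working session

There is one attempt and no reset: what is moved stays moved. The work goes in short steps, Python scripts to look and compute and a tool call to move; the robot and the scene stay as the last step left them, time stands still between calls to the robot, and variables do not carry over. Pictures are saved under pics/ and viewed, and the job is handed in when it is done.

Besides the shell and the picture viewer there is one more tool, called after "Request:" as name([rows], argument=value, ...), one row to a line, values as JSON. carry_out: Moves the arm, as the interface text tells. Its arguments: {"type":"object","properties":{"moves":{"type":"array"},"force":{"type":"number"}},"required":["moves"]}

```bash
mkdir -p pics; ls; python3 - <<'E'
from rig import robot
import cv2,numpy as np
np.set_printoptions(precision=4,suppress=True)
print(robot.get_obs())
for n in ["scene","top","wrist"]:
    cv2.imwrite(f"pics/{n}0.png",robot.camera(n)[:,:,::-1]); print(n,robot.camera_params(n))
E
```

```text
pics
{'time': 0.0, 'q': array([ 0.9765,  0.5285,  1.4339, -0.    ,  1.1814, -0.1785]), 'joint_velocities': array([-0.0011,  0.002 ,  0.0005, -0.0003,  0.0004,  0.0006]), 'joint_torque': array([  0.0015, -44.0033, -17.6593,   0.0631,   0.0582,  -0.0002]), 'position': array([0.252 , 0.5712, 0.2465]), 'tool_rot': array([ 0.5927,  0.3853, -0.3868, -0.5921]), 'ft_force': array([-0.2167, -0.7187,  0.6846]), 'moment': array([-0.0191, -0.0252, -0.0163]), 'grip_width': 0.0869196415088082}
scene {'fx': 388.95191383652417, 'fy': 388.95191383652417, 'cx': 319.23512562892836, 'cy': 201.19111410411716, 'extrinsics': array([[-0.7021,  0.5567, -0.4441,  0.9791],
       [ 0.7121,  0.549 , -0.4376,  0.5357],
       [ 0.0002, -0.6235, -0.7818,  0.8833],
       [ 0.    ,  0.    ,  0.    ,  1.    ]])}
top {'fx': 373.1468983744661, 'fy': 373.1468983744661, 'cx': 320.96352959219297, 'cy': 204.622042190523, 'extrinsics': array([[-0.0061, -0.9779,  0.2088,  0.3438],
       [-1.    ,  0.0056, -0.0031,  0.0951],
       [ 0.0019, -0.2088, -0.978 ,  0.9259],
       [ 0.    ,  0.    ,  0.    ,  1.    ]])}
wrist {'fx': 275.76200148609746, 'fy': 275.76200148609746, 'cx': 319.3643658519832, 'cy': 199.2938364403278, 'mount': array([[ 1.    ,  0.0003,  0.    ,  0.0004],
       [ 0.0001, -0.3026,  0.9531, -0.137 ],
       [ 0.0003, -0.9531, -0.3026,  0.0831],
       [ 0.    ,  0.    ,  0.    ,  1.    ]])}
```

View pics/scene0.png

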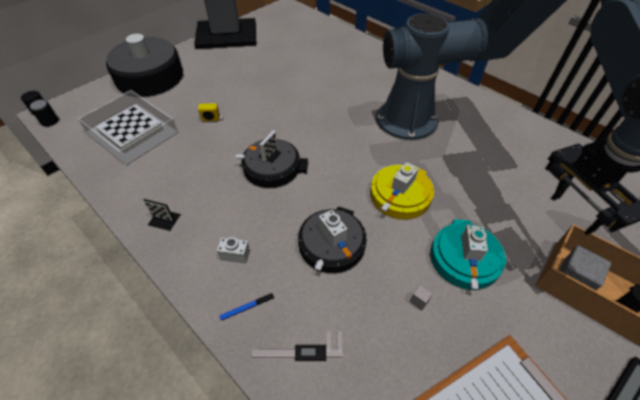

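View pics/top0.png

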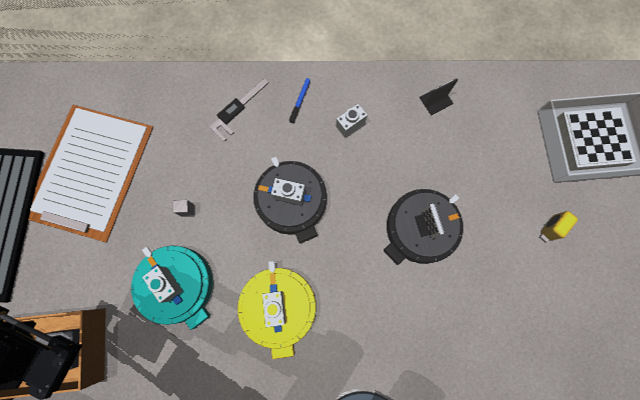

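View pics/wrist0.png

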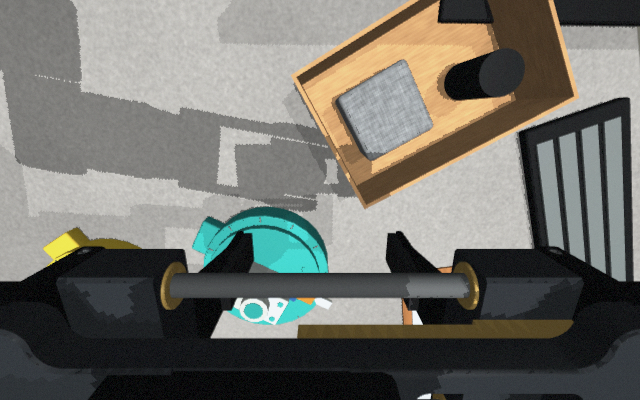

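```bash
python3 - <<'E'
import cv2
i=cv2.imread("pics/top0.png"); cv2.imwrite("pics/top0c.png",cv2.resize(i[0:400,330:640],None,fx=2.5,fy=2.5,interpolation=cv2.INTER_CUBIC)[:600,:775])
from scipy.spatial.transform import Rotation as R
print(R.from_quat([0.5927,0.3853,-0.3868,-0.5921]).as_matrix().round(3))
E
```

```text
[[ 0.404 -0.001 -0.915]
 [ 0.915 -0.002  0.404]
 [-0.002 -1.     0.   ]]
```

```bash
python3 - <<'E'
import cv2
i=cv2.imread("pics/top0.png")[145:255,230:350]; cv2.imwrite("pics/c1.png",cv2.resize(i,None,fx=5,fy=5,interpolation=cv2.INTER_CUBIC))
i=cv2.imread("pics/scene0.png")[195:280,280:390]; cv2.imwrite("pics/c2.png",cv2.resize(i,None,fx=6,fy=6,interpolation=cv2.INTER_CUBIC))
E
```

```text
(no output)
```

View pics/c1.png

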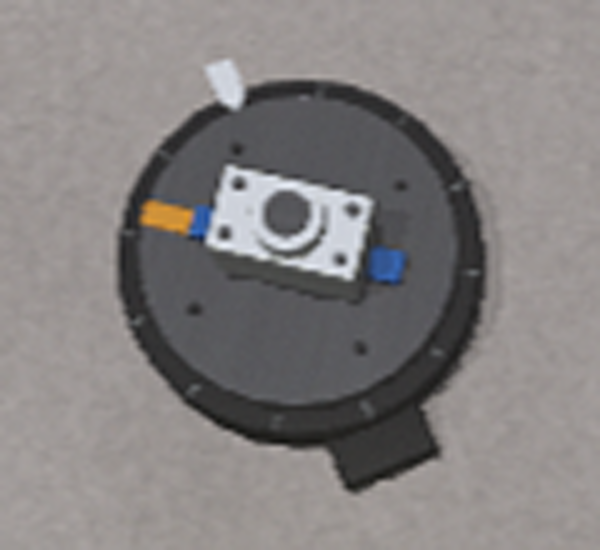

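View pics/c2.png

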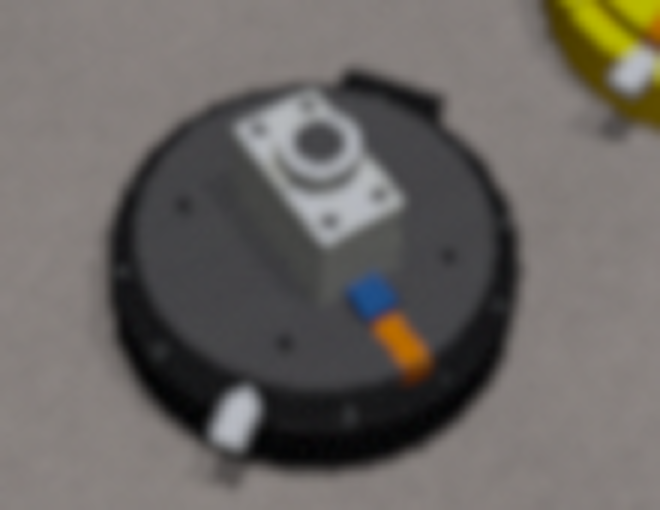

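```bash
cat > h.py <<'E'
import numpy as np
from scipy.spatial.transform import Rotation as R
from rig import robot
def w(cam,u,v,z):
    p=robot.camera_params(cam);E=p["extrinsics"]
    d=E[:3,:3]@np.array([(u-p["cx"])/p["fx"],(v-p["cy"])/p["fy"],1]);o=E[:3,3]
    return (o+d*(z-o[2])/d[2])
E
python3 - <<'E'
from h import *
np.set_printoptions(precision=4,suppress=True)
T=lambda x,y,z:w("top",230+x/5-.4,145+y/5-.4,z)[:2]
S=lambda x,y,z:w("scene",280+x/6-.4,195+y/6-.4,z)[:2]
c=np.array([T(230,165,.102),T(373,200,.102),T(352,282,.102),T(207,247,.102)])
print("block",c.mean(0),[np.linalg.norm(c[i]-c[(i+1)%4]) for i in range(4)])
print("boss",T(287,213,.116),S(322,142,.116))
print("plate c",(T(140,250,.052)+T(458,250,.052))/2,(T(300,95,.052)+T(300,405,.052))/2)
a=c.mean(0)
sc=np.array([S(233,128,.102),S(310,88,.102),S(405,203,.102),S(325,245,.102)]);print("sblock",sc.mean(0))
ang=lambda p:np.degrees(np.arctan2(*(p-a)[::-1]))
print("mark T,S",ang(T(167,216,.052)),ang(S(402,345,.052)),T(167,216,.052)-a)
print("ptr T,S",ang(T(236,105,.045)),ang(T(222,68,.045)),ang(S(242,395,.045)),ang(S(230,435,.045)))
print("block long axis",np.degrees(np.arctan2(*((c[0]+c[3]-c[1]-c[2]))[::-1])))
# neighbours
for n,u,v,z in [("teal",171,284,.1),("yel",277,308,.1),("target",425,226,.05),("spare",351,118,.05)]: print(n,w("top",u,v,z))
E
```

```text
block [0.5559 0.168 ] [np.float64(0.06777325100820694), np.float64(0.039452158497632214), np.float64(0.06801162076051732), np.float64(0.03982514450800288)]
boss [0.5571 0.1684] [0.5572 0.168 ]
plate c [0.5555 0.1681] [0.5569 0.1677]
sblock [0.5592 0.1679]
mark T,S 75.28845274326785 74.04292577690337 [0.0168 0.0641]
ptr T,S 23.509582882826074 22.961423223495043 21.216237806917533 22.799731819517746
block long axis 75.65796300022522
teal [0.3464 0.4179 0.1   ]
yel [0.2949 0.1877 0.1   ]
target [ 0.4775 -0.1542  0.05  ]
spare [0.7541 0.015  0.05  ]
```

Candidates in the top view are black with aluminium part (290,197), turquoise (171,284), yellow (277,308) and black with chequered panel (425,226). I choose (290,197). The crop confirms a plain aluminium block on a dark plate, with the orange mark at 75° and the white pointer at 23°, so it needs about −52° (0.91 rad, inside the stated range). The axis is at (0.557, 0.168) in both cameras.

First I'll move above the part with the jaws along −15°.

Request:
carry_out([
  [1,-2,0,-3.6,0,0.12,0],
  [1,-4,0,-7.2,0,0.24,0],
  [1,-6,0,-10.8,0,0.36,0],
  [1,-8,0,-14.4,0,0.48,0],
  [1,-10,0,-18,0,0.6,0],
  [1,-12,0,-21.6,0,0.72,0],
  [1,-14,0,-25.2,0,0.84,0],
  [1,-16,0,-28.8,0,0.96,0],
  [1,-18,0,-32.4,0,1.08,0],
  [1,-20,0,-36,0,1.2,0],
  [1,-22.3,0,-40,0,1.32,0],
  [1,-24.6,0,-44.2,0,1.414,0],
  [1,-24.6,0,-44.2,0,1.414,0],
  [1,-24.6,0,-44.2,0,1.414,0],
  [1,-24.6,0,-44.2,0,1.414,0],
  [1,-24.6,0,-44.2,0,1.414,0],
], force=30)

```text
time: 1.75
position: [0.5563, 0.1693, 0.2474]
tool_rot: [-0.701, 0.091, -0.09, 0.701]
ft_force: [-0.1, -0.1, 0.5]
grip_width: 0.0871
```

```bash
python3 - <<'E'
from h import *
import cv2
np.set_printoptions(precision=4,suppress=True)
o=robot.get_obs();M=R.from_quat(o["tool_rot"]).as_matrix()
print(o["time"],o["position"],o["q"],o["ft_force"]);print(M, "az",np.degrees(np.arctan2(M[1,0],M[0,0])))
print("to go tool cm",M.T@(np.array([.557,.168,.092])-o["position"])*100)
cv2.imwrite("pics/w1.png",robot.camera("wrist")[:,:,::-1])
E
```

```text
1.75 [0.5563 0.1693 0.2474] [0.1033 0.4692 1.5439 0.0003 1.1295 0.3601] [-0.0976 -0.0643  0.4825]
[[ 0.9672 -0.001   0.2541]
 [-0.2541  0.0001  0.9672]
 [-0.001  -1.     -0.0001]] az -14.720320542408555
to go tool cm [ 0.1228 15.5403 -0.1094]
```

View pics/w1.png

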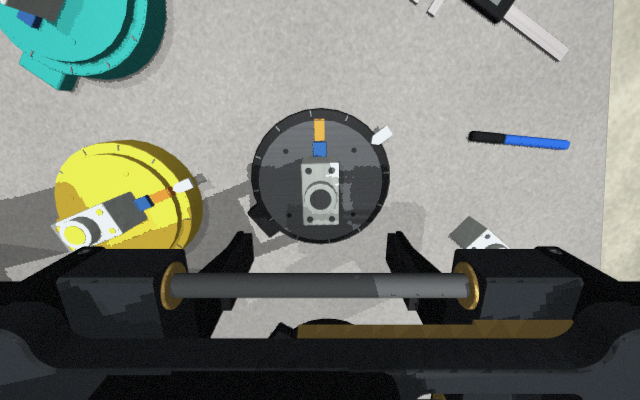

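The wrist view shows the block upright at column 320 with the boss at (320,198). The predicted position was (320,197), so the alignment is confirmed. Next I'll descend.

Request:
carry_out([
  [1,0.1,3,-0.1,0,0,0],
  [1,0.1,6,-0.1,0,0,0],
  [1,0.1,9,-0.1,0,0,0],
  [1,0.1,11,-0.1,0,0,0],
  [1,0.1,13,-0.1,0,0,0],
  [1,0.1,14.5,-0.1,0,0,0],
  [1,0.1,15.5,-0.1,0,0,0],
  [1,0.1,15.5,-0.1,0,0,0],
  [0.4,0.1,15.5,-0.1,0,0,0],
  [0.2,0.1,15.5,-0.1,0,0,0],
  [0.2,0.1,15.5,-0.1,0,0,0],
  [0.2,0.1,15.5,-0.1,0,0,0],
  [0.2,0.1,15.5,-0.1,0,0,0],
  [0.2,0.1,15.5,-0.1,0,0,0],
], force=20)

```text
time: 3.2
position: [0.5582, 0.1669, 0.0928]
tool_rot: [-0.701, 0.091, -0.091, 0.701]
ft_force: [-0.0, 0.7, 0.3]
grip_width: 0.047
```

Request:
carry_out([
  [0.2,0,0,0,0,0,0],
  [0.2,0,0,0,0,0,0],
  [0.2,0,0,0,0,0,0],
  [0.2,0,0,0,0,0,0],
])

```text
time: 3.6
position: [0.5564, 0.1673, 0.0925]
tool_rot: [0.701, -0.093, 0.09, -0.701]
ft_force: [-4.9, 1.8, 5.6]
grip_width: 0.0399
```

Gripped at 39.9 mm, which matches the block width. Now I'll turn it by 0.91 rad.

Request:
carry_out([
  [0.2,0,0,0,0,0.05,0],
  [0.2,0,0,0,0,0.11,0],
  [0.2,0,0,0,0,0.17,0],
  [0.2,0,0,0,0,0.23,0],
  [0.2,0,0,0,0,0.29,0],
  [0.2,0,0,0,0,0.35,0],
  [0.2,0,0,0,0,0.41,0],
  [0.2,0,0,0,0,0.47,0],
  [0.2,0,0,0,0,0.53,0],
  [0.2,0,0,0,0,0.59,0],
  [0.2,0,0,0,0,0.65,0],
  [0.2,0,0,0,0,0.71,0],
  [0.2,0,0,0,0,0.77,0],
  [0.2,0,0,0,0,0.83,0],
  [0.2,0,0,0,0,0.88,0],
  [0.2,0,0,0,0,0.913,0],
  [0.2,0,0,0,0,0.913,0],
  [0.2,0,0,0,0,0.913,0],
  [0.2,0,0,0,0,0.913,0],
])

```text
time: 5.5
position: [0.5561, 0.1676, 0.0925]
tool_rot: [0.589, -0.393, 0.39, -0.588]
ft_force: [-6.1, 2.2, 5.2]
grip_width: 0.0402
```

```bash
python3 - <<'E'
from h import *
import cv2
np.set_printoptions(precision=4,suppress=True)
o=robot.get_obs();M=R.from_quat(o["tool_rot"]).as_matrix()
print(o["time"],o["position"],o["q"],o["ft_force"],o["moment"],o["grip_width"],"az",np.degrees(np.arctan2(M[1,0],M[0,0])))
i=robot.camera("scene")[:,:,::-1]
cv2.imwrite("pics/s2.png",cv2.resize(i[180:290,260:400],None,fx=5,fy=5,interpolation=cv2.INTER_CUBIC))
E
```

```text
5.5 [0.5561 0.1676 0.0925] [0.0996 0.6858 1.6635 0.0022 0.7963 1.2714] [-6.0582  2.238   5.1724] [ 0.7679  1.139  -0.093 ] 0.040219150968778206 az -67.22860022720073
```

View pics/s2.png

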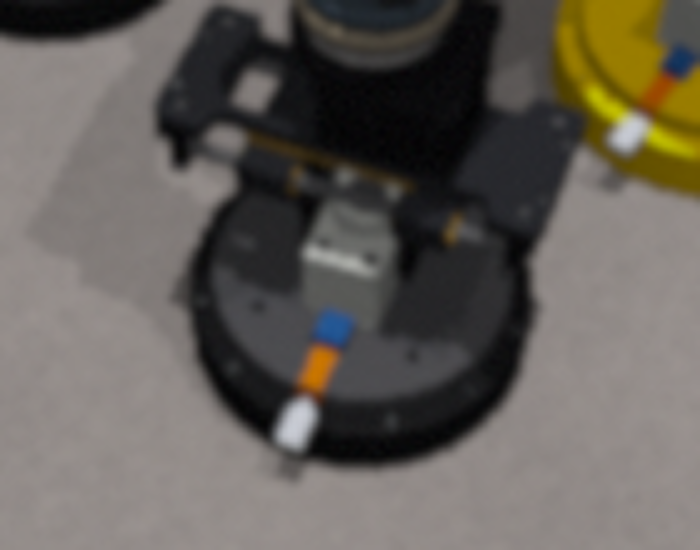

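The scene crop shows the orange mark (320,370) in line with the white pointer (298,422). I'll open the gripper and lift straight up.

Request:
carry_out([
  [0.7,0,0,0,0,0,0],
  [1,0,0,0,0,0,0],
  [1,0,0,0,0,0,0],
  [1,0,0,0,0,0,0],
  [1,0,0,0,0,0,0],
  [1,0,0,0,0,0,0],
  [1,0,0,0,0,0,0],
  [1,0,0,0,0,0,0],
  [1,0,-2,0,0,0,0],
  [1,0,-5,0,0,0,0],
  [1,0,-8,0,0,0,0],
  [1,0,-11,0,0,0,0],
  [1,0,-14,0,0,0,0],
  [1,0,-16,0,0,0,0],
  [1,0,-16,0,0,0,0],
  [1,0,-16,0,0,0,0],
])

```text
time: 7.15
position: [0.5578, 0.1669, 0.2524]
tool_rot: [-0.589, 0.391, -0.391, 0.589]
ft_force: [-1.4, 0.3, -0.5]
grip_width: 0.0868
```

```bash
python3 - <<'E'
from h import *
import cv2
np.set_printoptions(precision=4,suppress=True)
o=robot.get_obs();print(o["time"],o["position"],o["ft_force"],o["grip_width"],o["joint_velocities"])
i=robot.camera("scene")[:,:,::-1]
a=cv2.resize(i[180:290,260:400],None,fx=5,fy=5,interpolation=cv2.INTER_CUBIC)
cv2.imwrite("pics/s3.png",a)
cv2.imwrite("pics/s3f.png",i)
cv2.imwrite("pics/w3.png",robot.camera("wrist")[:,:,::-1])
b=cv2.imread("pics/scene0.png")
d=cv2.absdiff(b,i).max(2)
print("diff spare",d[230:265,215:252].mean(),"target",d[125:190,232:300].mean(), "ref",d[300:360,200:340].mean())
E
```

```text
7.15 [0.5578 0.1669 0.2524] [-1.3922  0.2663 -0.4908] 0.08677740969652506 [-0.0015  0.0275  0.0261 -0.0011  0.0023 -0.0024]
diff spare 11.882625482625482 target 11.56764705882353 ref 11.8375
```

View pics/w3.png

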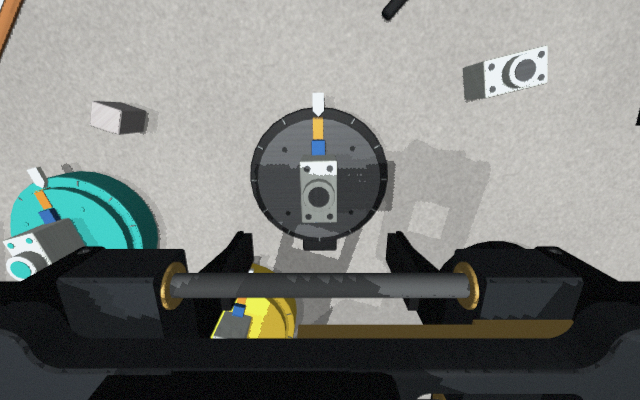

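View pics/s3f.png

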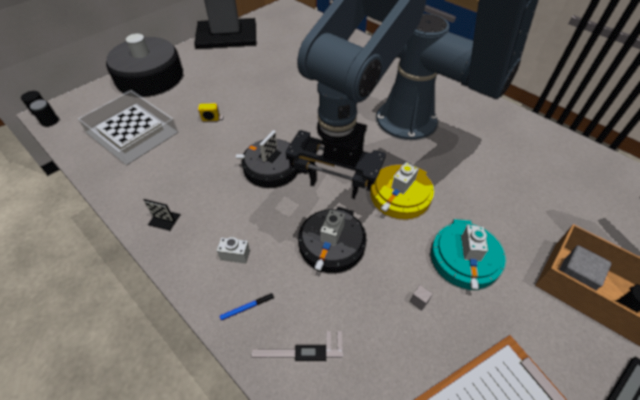

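The wrist view shows the mark (318,128) and pointer (318,104) in one column with the axis (319,197). The gripper is open and clear, and the neighbouring objects haven't moved.

```bash
python3 - <<'E'
from rig import robot
print(robot.hand_in())
E
```

```text
the job is handed in; nothing more can be done
None
```

I gripped the aluminium part on its flat sides and turned it 0.91 rad (about 52°) clockwise. I then opened the gripper, lifted 16 cm straight up and handed in after about 7.3 s; no verdict was reported.

**Mark and pointer:** In the last wrist picture the orange mark, the white pointer and the axis all lie at columns 318–319. That puts the angle within about 1–2° of zero, against the 10° allowed.

**Gripper:** It was open at 87 mm and clear of everything. The remaining wrist-force reading was about 1.5 N, close to the reading at the start.

**Other objects:** In the scene camera, the areas around the chequered turntable and the spare part changed no more than the plain bench did, about 12 grey levels in each case. Neither has moved, and the turquoise and yellow look-alikes were not touched.

**Disagreements:** No check failed. Before the turn, the two cameras differed by about 1–2° on the mark and pointer angles.

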